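# Refit the pilot valve knob of a gas solid top and hold it in

## Robot

A 6-joint arm with a two-finger parallel gripper is mounted at the origin on a cart in front of the work surface, level with it; the furniture and walls round the work are solid. World frame = base frame: x ahead of the robot, y to its left, z up, the work surface at z = 0. Lengths are in m, angles in rad, forces in N, time in s.
With the tool pointing down it reaches from about 0.25 to 0.775 m from the base axis. Payload 8.9 kg.
Tool frame: the origin (TCP) lies at the very end of the fingers, on their centre line; the grasp point (between the pads) lies robot.grip_point_offset behind it (robot.grip_point_offset is the distance from the TCP to the grasp point, in m); z points along the fingers, y is the line along which they close (so a half turn about z gives the same grasp; the last joint's range is limited). The gripper opens to 85 mm and grips with 20 to 120 N. Pads are 22 mm wide; open, the fingers measure 114 mm over their backs; the gripper's body (76 mm by 85 mm) begins 54 mm behind the grasp point. The pads swing forward as they close: fully open they stand 13 mm farther back than shut.
Start: joints at [-1.441, 0.291, -0.153, 1.127, 0, 1.431], TCP at [0.139, -0.506, 0.231] pointing down, gripper open.
Joint ranges: [-2.52, 2.52], [-0.91, 1.74], [-1.3, 1.37], [-1.96, 2.02], [-1.52, 1.47], [-3.14, 3.14]. Speed limits (rad/s): [2.22, 2.22, 2.79, 3.14, 3.14, 3.14].

## Interface

Orientations are given as a 3x3 rotation matrix whose columns are the frame's x, y, z axes.
In Python, from plant import monitor, get_image, camera_params, close_job, nets, robot gives the robot as it stands.
- The arm moves only by the tool send_rows, never from a script. Its arguments are lists of equal length, an entry for each row: "delta_pos": the shift along the tool's x, y, z in mm, a list of three; "turn": the turn, a rotation vector about the tool's x, y, z in rad, a list of three. A call has 1 to 5 rows; each row shifts and turns the commanded pose from where the row before left it, along the tool's axes as they then stand; what a row does not reach is not made up. A row lasts 1/8 s, in which the tool goes at most 62.5 mm and 10.7 degrees, less where a joint would pass 70% of its speed; a pose out of reach is approached as far as the arm can. A call is refused whole if a number of a shift passes 62.5 or a number of a turn 0.188, either way. A call with a gripper value outside its range is refused whole. "fingers" is the closure in counts, from 0 (fully open) to 255 (shut), set as the call begins (left out, the last holds). The fingers move at their own pace and stop on an object; "force" is the grip in N (left out, the last holds). Time passes only in rows, so rows that do not move let the fingers close. It gives the time, the measured TCP pose, the force, the opening and the grip force at its end, in the units of the state.
- monitor.observe(): the state, without advancing time (a new reading comes with each control period).
- get_image(name): name is "side" or "top"; returns the picture (400x640x3 uint8, blue, green, red); there is no depth.
- camera_params(name): a dict with "vfov" (degrees; the focal length in pixels is half the picture's height over the tangent of half this angle, whatever the lens; pixels are square), "cx", "cy" (the principal point, pixels), "D" ([k1, k2, p1, p2, k3] as OpenCV has them; the pictures are not rectified), "xyz" and "attitude" of the camera in the world. Camera axes: x right, y up, looking along -z (the intrinsics and any distortion apply to the point x, -y, -z); pixel columns grow to the right and rows downward; lengths in m; the calibration is good to about 2 mm. A picture is of the moment at which its call begins. camera_params takes no time and is no camera call.
- close_job(): hands the job in; it is judged then, once.
Trained networks look in the newest picture that a camera, given by its name, has taken for a name from the list of things; names that differ only in an ending like _2 or _b are one class to them, and where a whole thing is asked for, a point or a joint stands for the part that bears it (a point fixed in the world has none). Each returns a list of dicts, best first, with "confidence" (0 to 1); they miss things now and then, are a little off and sometimes report something else, mostly with a low value. They report only what shows in the picture. A call takes as long as a camera call. They do not tell look-alikes from the thing itself.
- nets.masks_of(camera, name): "pixels" (400x640 bool, what is visible of it) and "location" ([column, row] as shares, 0 to 1, of the picture: columns of its width, rows of its height, amid what is visible of it).
- nets.landmark_of(camera, name): "location" ([column, row] as shares, 0 to 1, of the picture: columns of its width, rows of its height: a listed point, or the origin of a listed thing).
The state is a dict: "t": time; "q": joint angles; "qvel": joint speeds; "joint_efforts": joint torques, N m; "ee_pos": TCP position; "tcp_rot": TCP orientation; "ft_force": force on the tool from outside, world axes, zero at the start; "ft_torque": the same for the moment, N m; "width": finger opening in m; "grasp_force": force on a finger pad.
Only numpy, scipy, OpenCV 4.12 (cv2) and the standard library are available. Lean on these libraries where they do the work, as an engineer would, in place of code of your own. Each camera call takes 0.05 s, during which the arm holds its last target. There are 200 camera calls.

## Task

The control knob of the countertop gas solid top has come off. Slide the saucepan along the iron plate, without lifting it, from the ring beside the control panel onto the middle of the far ring, so that its handle no longer hangs over the bare valve spindle; then take the knob, turn it until the flat in its bore matches the flat of the spindle, and push it right down onto the spindle. Press the knob in as far as it goes, as for lighting the pilot, and finish with the fingers still on it, holding it pressed in; leave the other things on the table where they are.

Things in the scene. Friction and masses are not known exactly. Their poses are not given: they have to be found in the camera images.
- hob: Fixed countertop gas solid top: steel case 180 (x) by 440 (y) mm, front to -x. Origin: centre of its footprint at table height. The black cast-iron plate has its top at z = 0.060 and two identical engraved rings, 141 mm in diameter, side by side along y. The light metal control panel is at its right end (-y), top at z = 0.055.
- near_ring (a point): Centre of the ring mark next to the control panel, at plate height. The saucepan starts there. The bare spindle stands 143 mm from it, toward -y of the hob.
- far_ring (a point): Centre of the far ring mark (the one away from the control panel), at plate height, 160 mm from near_ring toward +y of the hob.
- saucepan: Aluminium saucepan, 132 mm across the rim, 70 mm high, foot 114 mm across, about 0.45 kg, empty. Origin: centre of its underside. The straight level steel handle runs along its +x from 61 to 201 mm from the origin, 18 mm wide (y), 9 mm thick, its middle 58 mm above the underside. It starts with the handle over the control panel and the spindle.
- knob: Loose black knob, 120 g, on the table, bore down. Origin: centre of its underside. Skirt 48 mm in diameter, 19 mm high; on it a grip bar 13 mm wide (y), x from -17.5 to +22.5 mm, 19 to 38 mm above the underside. The bar's longer end, with a white line, is the pointer (+x). D bore open below, 15 mm in diameter, 16 mm deep, its flat 2.7 mm from the axis on the pointer side.
- spindle_tip (a point): Centre of the top of the bare upright brass spindle, 26 mm out of the panel (z = 0.081 at rest). D-shaft, 14 mm in diameter, flat 2.2 mm from the axis facing this frame's +x: roughly to the hob's front. Knob goes on with its pointer where the flat faces, freely within 0.15 rad; on fully, its underside is 16 mm below the tip. Very stiff to turn (0.25 N m). Round side chamfered 1.5 mm.
- spindle (a joint): How far the spindle is pressed in, m: 0 at rest, 0.005 at its stop. A spring pushes it back: it starts to give at about 4 N, is fully in at about 9 N.
- fry_cutter: Fixed fry cutter close behind the middle of the hob, always there: it fills x from 0.51 to 0.94 and y from -0.265 to -0.095, up to z = 0.225, and its lever rises to z = 0.50 at x above 0.90. Go round it, not through. Origin: centre of its footprint.
- ramekin_0: Bystander: ramekin, 68 mm in diameter, 37 mm high, near the knob. Origin: centre of the underside.
- ramekin_1: Bystander: ramekin, 68 mm in diameter, 37 mm high. Origin: centre of the underside.
- kitchen_timer: Bystander: round wind-up timer, 62 mm in diameter, 44 mm high. Origin: centre of the underside.
- bench_scraper: Bystander: bench scraper lying flat, 152 x 108 x 21 mm, right of the hob. Origin: centre of the underside.
- disher: Bystander: portion scoop lying down, 220 mm long, behind the left end of the hob. Origin: centre of the underside.
Mind the look-alikes: they are no part of the job. What is shaped like the knob but orange is not meant.

How it is judged:
On the way, in this order (a step that is already met when the one before it is completed fails the run):
1. the saucepan stands on the far ring, within 20 mm of its centre (horizontal distance between saucepan and far_ring below 0.02 m and height (world z) of saucepan between 0.055 and 0.066 m and angle between saucepan's own z axis and vertical below 0.1 rad), for 0.2 s.
2. the knob is on the spindle, flat to flat, the spindle's tip within 3 mm of the bottom of the bore (z of knob in the frame of spindle_tip below -0.013 m and horizontal distance between knob and spindle_tip below 0.004 m and angle between the x axis of knob and the x axis of spindle_tip, either way round below 0.35 rad and angle between knob's own z axis and vertical below 0.12 rad), for 0.2 s.
At the end, for the whole second after the job is handed in: Knob on the spindle flat to flat (underside 13 mm or more below the tip, within 4 mm of the axis, upright), spindle pressed in 3.5 mm or more of 5, fingers bearing on the knob with over 2 N; saucepan upright on the plate within 20 mm of the far ring's centre (all of step 1 and all of step 2 and value of joint spindle above 0.0035 m and contact force between the fingers and knob above 2 N); the arm keeps its last pose, push and grip.
It fails at once if the saucepan was lifted (more than 12 mm) or tipped (height (world z) of saucepan above 0.072 m or angle between saucepan's own z axis and vertical above 0.2 rad).
It fails at once if one of the other things on the table was moved by more than 30 mm (distance of any of ramekin_0, ramekin_1, kitchen_timer, bench_scraper, disher from where it was at the start of the episode above 0.03 m).
It also fails if it takes over 54 s, if anything falls off the work surface, if the arm or the gripper's body presses on something with over 40 N, if the wrist force passes 120 N, or if a joint passes its speed limit or range.

## Working session

There is one attempt and no reset: what is moved stays moved. The work goes in short steps, Python scripts to look and compute and a tool call to move; the robot and the scene stay as the last step left them, time stands still between calls to the robot, and variables do not carry over. Pictures are saved under pics/ and viewed, at most 10 in all, crops included, and the job is handed in when it is done.

Besides the shell and the picture viewer there is one more tool, called after "Call:" by a JSON object that holds its "method" and its "body", one argument or row to a line. send_rows: Moves the arm, as the interface text tells. Its arguments: {"type":"object","properties":{"delta_pos":{"type":"array"},"turn":{"type":"array"},"fingers":{"type":"number"},"force":{"type":"number"}},"required":["delta_pos","turn"]}

```bash
ls; mkdir -p pics; cat > h.py <<'E'
import numpy as np, cv2
from plant import monitor, get_image, camera_params, close_job, nets, robot
def K(n):
    p=camera_params(n); f=200/np.tan(np.radians(p['vfov'])/2)
    return np.array([[f,0,p['cx']],[0,f,p['cy']],[0,0,1.]]),np.array(p['D'],float),np.array(p['xyz'],float),np.array(p['attitude'],float)
def ray(n,uv):
    k,D,o,R=K(n); u=cv2.undistortPoints(np.array([[uv]],float),k,D)[0,0]
    return o,R@np.array([u[0],-u[1],-1.])
def at(n,uv,z):
    o,d=ray(n,uv); return o+d*(z-o[2])/d[2]
def px(n,P):
    k,D,o,R=K(n); c=(np.atleast_2d(P)-o)@R; c=c*[1,-1,-1]
    return cv2.projectPoints(c,np.zeros(3),np.zeros(3),k,D)[0][:,0]
def lm(n,name,z=None):
    r=nets.landmark_of(n,name)
    for q in r[:3]:
        uv=np.array(q['location'])*[640,400]
        print(n,name,round(q['confidence'],2),uv.round(1),None if z is None else at(n,uv,z).round(4))
    return r
E
python3 - <<'E'
from h import *
for n in('top','side'):
    cv2.imwrite(f'pics/{n}0.png',get_image(n)); p=camera_params(n); print(n,p)
for n in('top','side'):
    for t,z in(('hob',0),('near_ring',.06),('far_ring',.06),('saucepan',.06),('knob',0),('spindle_tip',.081),('ramekin_0',0),('kitchen_timer',0),('bench_scraper',0),('disher',0)): lm(n,t,z)
s=monitor.observe();print(s['t'],s['ee_pos'],s['tcp_rot'],s['width'],robot.grip_point_offset)
E
```

```text
pics
top {'vfov': 43.715792156837495, 'cx': 322.06572223924394, 'cy': 195.54960280756023, 'D': array([0.01114073, 0.        , 0.        , 0.        , 0.        ]), 'xyz': array([ 0.35761948, -0.24542847,  1.3279348 ]), 'attitude': array([[-0.00796542,  0.9825521 , -0.18581691],
       [-0.99959647, -0.00275695,  0.02827171],
       [ 0.02726614,  0.18596712,  0.98217757]])}
side {'vfov': 51.02967224115086, 'cx': 317.4286506425701, 'cy': 197.8185114560013, 'D': array([-0.10118044,  0.        ,  0.        ,  0.        ,  0.        ]), 'xyz': array([0.62448694, 0.70109381, 0.60937329]), 'attitude': array([[-0.99831917, -0.046312  ,  0.03484286],
       [ 0.05258694, -0.47115245,  0.88048281],
       [-0.02436062,  0.88083515,  0.47279593]])}
top far_ring 0.65 [196.6 267.2] [0.416  0.0335 0.06  ]
top saucepan 0.2 [424.5 270.9] [ 0.4028 -0.5396  0.06  ]
top knob 0.72 [419.5 194.8] [ 0.6102 -0.5495  0.    ]
top knob 0.55 [348.6 212.2] [ 0.5629 -0.3549  0.    ]
top ramekin_0 0.75 [384.7 183.2] [ 0.6427 -0.4552  0.    ]
top ramekin_0 0.6 [385.3 223.2] [ 0.5326 -0.4533  0.    ]
top bench_scra
[... 369 characters left out ...]
  0.06  ]
side knob 0.72 [310.7 180.8] [ 0.5955 -0.5556  0.    ]
side knob 0.6 [326.9 208.3] [ 0.5553 -0.3659  0.    ]
side ramekin_0 0.87 [298.6 193.4] [ 0.637  -0.4689  0.    ]
side ramekin_0 0.41 [332.7 191.5] [ 0.5294 -0.471   0.    ]
side kitchen_timer 0.66 [277.7 212.7] [ 0.6993 -0.354   0.    ]
side bench_scraper 0.67 [366.9 178.7] [ 0.4075 -0.5527  0.    ]
side disher 0.56 [303.1 305.2] [0.6345 0.0381 0.    ]
side disher 0.42 [366.4 178.1] [ 0.4085 -0.5575 -0.    ]
1.1 [ 0.13944154 -0.50616209  0.23129291] [[ 9.64086692e-01  2.65587745e-01  3.57580308e-06]
 [ 2.65587745e-01 -9.64086692e-01 -1.98637625e-05]
 [-1.82818772e-06  2.01000785e-05 -1.00000000e+00]] 0.08536879958482639 0.0187
```

View pics/top0.png

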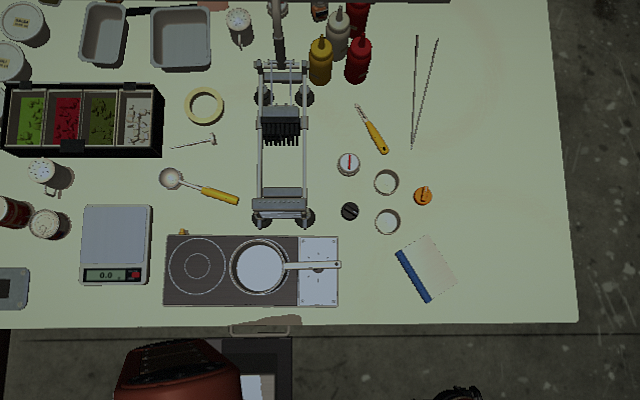

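```bash
python3 - <<'E'
import cv2
a=cv2.imread('pics/top0.png')[160:300,300:460]; b=cv2.imread('pics/side0.png')[140:280,270:450]
a=cv2.resize(a,None,fx=2.5,fy=2.5,interpolation=3);b=cv2.resize(b,(a.shape[1],350),interpolation=3)[:, :400]
cv2.imwrite('pics/c0.png',cv2.hconcat([a[:350],b]))
E
```

```text
(no output)
```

View pics/c0.png

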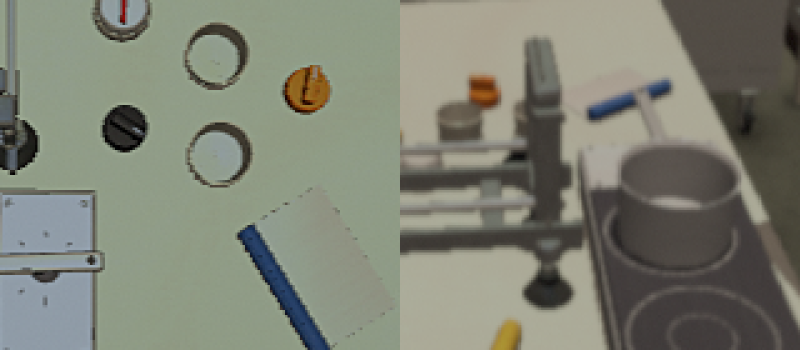

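Top picture: the black knob is at (349,211). It could be confused with the orange knob (423,196), the white timer (348,164) and the cutter's black feet (307,217), (263,218). I choose the black one at (349,211), and the crop confirms it, with the white line at the bar's right end. The pan is at (259,267) with its handle running right to (340,265), and the spindle is half hidden under it at about (318,270).

```bash
python3 - <<'E'
from h import *
im=get_image('top')
def circ(P):
    A=np.c_[2*P,np.ones(len(P))]; s=np.linalg.lstsq(A,(P**2).sum(1),rcond=None)[0]; return s[:2],np.sqrt(s[2]+s[0]**2+s[1]**2)
def cont(m):
    c=max(cv2.findContours(m.astype(np.uint8),0,1)[0],key=cv2.contourArea)[:,0].astype(float); return c
for q in nets.masks_of('top','saucepan')[:2]:
    m=q['pixels']; print('pan',q['confidence'],m.sum(),np.array(q['location'])*[640,400])
    c=cont(m); P=np.array([at('top',u,.13)[:2] for u in c])
    b=P[c[:,0]<272]; 
    if len(b)>5: print(circ(b))
    ys,xs=np.nonzero(m)
    h=[(x,ys[xs==x].mean()) for x in range(295,340) if (xs==x).any()]
    if h:
        H=np.array([at('top',u,.1225)[:2] for u in h]); print('handle',H[0],H[-1],np.polyfit(H[:,1],H[:,0],1))
for q in nets.masks_of('top','knob')[:3]:
    m=q['pixels']; c=cont(m);print('knob',q['confidence'],m.sum(),c.mean(0),circ(np.array([at('top',u,.015)[:2] for u in c])))
for q in nets.masks_of('top','hob')[:1]:
    m=q['pixels'];print('hob',q['confidence'],m.sum(),cv2.minAreaRect(cont(m).astype(np.float32)))
s=lambda x0,y0,w:cv2.resize(im[y0:y0+w,x0:x0+w],(390,390),interpolation=cv2.INTER_CUBIC)
cv2.imwrite('pics/c1.png',cv2.hconcat([s(336,197,26),s(298,240,48)]))
E
```

```text
pan 0.68 2884 [261.696 264.2  ]
(array([ 0.41375438, -0.12411045]), np.float64(0.06452306826925099))
handle [ 0.416623   -0.21395027] [ 0.41948962 -0.31948479] [-0.03809709  0.40798617]
knob 0.66 257 [422.6122449  195.59183673] (array([ 0.6054962 , -0.55410869]), np.float64(0.023597120478185858))
knob 0.51 246 [349.97916667 210.875     ] (array([ 0.56457914, -0.35743066]), np.float64(0.022609440590213865))
hob 0.6 9669 ((250.16213989257812, 268.00445556640625), (176.14463806152344, 77.0860824584961), 0.38712775707244873)
```

View pics/c1.png

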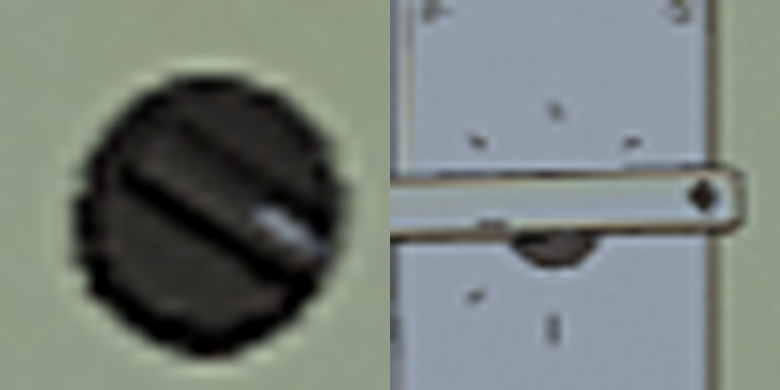

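Close crop: the knob's bar points right and down, about 33° below the row axis, with its white line at the right end. That puts the pointer yaw at about -123°. The handle covers the upper part of the spindle at (318,268).

```bash
cat >> h.py <<'E'
from scipy.spatial.transform import Rotation as Ro
def plan(P,yaw,n,start=None):
    s=monitor.observe(); p=np.array(s['ee_pos']); R=np.array(s['tcp_rot']).reshape(3,3)
    c,q=np.cos(np.radians(yaw)),np.sin(np.radians(yaw)); T=np.array([[c,q,0],[q,-c,0],[0,0,-1.]])
    w=Ro.from_matrix(R.T@T).as_rotvec(); d=(np.array(P)-p)*1000/n
    D=[];
    for i in range(n): D.append((R.T@d).round(1).tolist()); R=R@Ro.from_rotvec(w/n).as_matrix()
    print('yaw0',np.degrees(np.arctan2(s['tcp_rot'][1][0],s['tcp_rot'][0][0])).round(2),p.round(4),s['t'])
    for i in range(0,n,5): print(D[i:i+5],[ (w/n).round(3).tolist()]*1)
E
python3 -c "
from h import *
plan([.416,-.215,.231],92.2,10)"
```

```text
yaw0 15.4 [ 0.1394 -0.5062  0.2313] 1.3
[[34.4, -20.7, 0.0], [36.9, -15.9, 0.0], [38.7, -10.9, 0.0], [39.8, -5.6, 0.0], [40.2, -0.2, 0.0]] [[0.0, -0.0, -0.134]]
[[39.8, 5.1, 0.0], [38.8, 10.4, 0.0], [37.0, 15.5, 0.0], [34.6, 20.3, 0.0], [31.6, 24.7, 0.0]] [[0.0, -0.0, -0.134]]
```

Call:
{"method": "send_rows", "body": {
  "delta_pos": [
    [34.4, -20.7, 0],
    [36.9, -15.9, 0],
    [38.7, -10.9, 0],
    [39.8, -5.6, 0],
    [40.2, 0, 0]
  ],
  "turn": [
    [0, 0, -0.134],
    [0, 0, -0.134],
    [0, 0, -0.134],
    [0, 0, -0.134],
    [0, 0, -0.134]
  ],
  "fingers": 100,
  "force": 25
}}

```text
t: 1.92
ee_pos: [0.2788, -0.3598, 0.2314]
tcp_rot: [[0.587, 0.809, 0.0], [0.809, -0.587, -0.0], [-0.0, 0.0, -1.0]]
ft_force: [0.1, 0.3, 0.5]
width: 0.0519
grasp_force: 0.0
```

Call:
{"method": "send_rows", "body": {
  "delta_pos": [
    [39.8, 5.1, 0],
    [38.8, 10.4, 0],
    [37, 15.5, 0],
    [34.6, 20.3, 0],
    [31.6, 24.7, 0]
  ],
  "turn": [
    [0, 0, -0.134],
    [0, 0, -0.134],
    [0, 0, -0.134],
    [0, 0, -0.134],
    [0, 0, -0.134]
  ]
}}

```text
t: 2.55
ee_pos: [0.4172, -0.2143, 0.2315]
tcp_rot: [[-0.042, 0.999, 0.0], [0.999, 0.042, -0.0], [-0.0, 0.0, -1.0]]
ft_force: [-0.2, -0.6, -0.5]
width: 0.0521
grasp_force: 0.0
```

```bash
python3 -c "
from h import *
plan([.416,-.215,.101],92.2,4);print(monitor.observe()['width'])"
```

```text
yaw0 92.43 [ 0.4172 -0.2143  0.2315] 2.55
[[-0.2, -0.3, 32.6], [-0.2, -0.3, 32.6], [-0.2, -0.3, 32.6], [-0.2, -0.3, 32.6]] [[0.0, 0.0, 0.001]]
0.05209866318440211
```

Call:
{"method": "send_rows", "body": {
  "delta_pos": [
    [0, 0, 33],
    [0, -1, 33],
    [0, 0, 33],
    [0, 0, 31]
  ],
  "turn": [
    [0, 0, 0],
    [0, 0, 0],
    [0, 0, 0],
    [0, 0, 0]
  ]
}}

```text
t: 3.05
ee_pos: [0.4153, -0.2153, 0.1004]
tcp_rot: [[-0.038, 0.999, 0.0], [0.999, 0.038, -0.0], [-0.0, 0.0, -1.0]]
ft_force: [0.3, 1.6, 0.1]
width: 0.0517
grasp_force: 0.0
```

Call:
{"method": "send_rows", "body": {
  "delta_pos": [
    [0, 0, 0],
    [0, 0, 0],
    [0, 0, 0],
    [0, 0, 0]
  ],
  "turn": [
    [0, 0, 0],
    [0, 0, 0],
    [0, 0, 0],
    [0, 0, 0]
  ],
  "fingers": 255,
  "force": 25
}}

```text
t: 3.55
ee_pos: [0.4159, -0.2159, 0.1022]
tcp_rot: [[-0.038, 0.999, 0.001], [0.999, 0.038, -0.001], [-0.001, 0.001, -1.0]]
ft_force: [-0.7, -1.6, 3.2]
width: 0.0174
grasp_force: 25.8
```

Call:
{"method": "send_rows", "body": {
  "delta_pos": [
    [12, 0.8, 0],
    [20, 1, 0],
    [22, 1, 0],
    [22, 1, 0],
    [22, 1, 0]
  ],
  "turn": [
    [0, 0, 0],
    [0, 0, 0],
    [0, 0, 0],
    [0, 0, 0],
    [0, 0, 0]
  ]
}}

```text
t: 4.18
ee_pos: [0.4172, -0.1172, 0.1023]
tcp_rot: [[-0.038, 0.999, 0.002], [0.999, 0.038, -0.003], [-0.003, 0.002, -1.0]]
ft_force: [0.3, -6.3, 5.1]
width: 0.0175
grasp_force: 26.0
```

Call:
{"method": "send_rows", "body": {
  "delta_pos": [
    [22, 1, 0],
    [18, 1, 0],
    [12, 0.8, 0],
    [6, 0.4, 0]
  ],
  "turn": [
    [0, 0, 0],
    [0, 0, 0],
    [0, 0, 0],
    [0, 0, 0]
  ]
}}

```text
t: 4.68
ee_pos: [0.4181, -0.0592, 0.1022]
tcp_rot: [[-0.038, 0.999, 0.002], [0.999, 0.038, -0.003], [-0.003, 0.002, -1.0]]
ft_force: [-1.0, -6.3, 6.1]
width: 0.0176
grasp_force: 26.1
```

```bash
python3 - <<'E'
from h import *
im=get_image('top'); i2=get_image('side')
lm('top','saucepan',.06);lm('side','saucepan',.06);lm('top','near_ring',.06);lm('side','near_ring',.06);lm('top','spindle_tip',.081);lm('top','hob',0);lm('side','hob',0)
cv2.imwrite('pics/p2.png',cv2.hconcat([cv2.resize(im[220:320,150:350],(400,200)),cv2.resize(i2[150:350,250:550],(400,267))[:200]]) )
E
```

```text
side saucepan 0.92 [406.6 275.1] [0.4187 0.0321 0.06  ]
top near_ring 0.71 [260.  266.9] [ 0.4156 -0.1245  0.06  ]
top near_ring 0.5 [389.3 223.9] [ 0.5229 -0.4543  0.06  ]
side near_ring 0.72 [393.1 232.9] [ 0.4133 -0.1273  0.06  ]
side near_ring 0.21 [297.6 199.1] [ 0.639 -0.32   0.06 ]
top spindle_tip 0.35 [317.  264.8] [ 0.4188 -0.2673  0.081 ]
top spindle_tip 0.21 [385.1 221.6] [ 0.526  -0.4403  0.081 ]
top hob 0.89 [250.3 270.4] [ 0.4094 -0.0936  0.    ]
top hob 0.32 [350.3 162.3] [ 0.7017 -0.362   0.    ]
```

View pics/p2.png

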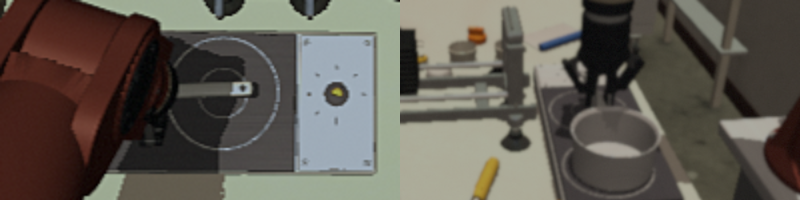

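Pan is on the far ring (side landmark at (406.6,275.1), near-centred in the ring). The bare spindle shows yellow at about (318,266) in the top picture. I release, lift and go round the front of the cutter.

Call:
{"method": "send_rows", "body": {
  "delta_pos": [
    [0, 0, 0],
    [0, 0, 0],
    [0, 0, 0]
  ],
  "turn": [
    [0, 0, 0],
    [0, 0, 0],
    [0, 0, 0]
  ],
  "fingers": 100
}}

```text
t: 5.5
ee_pos: [0.4171, -0.0589, 0.1012]
tcp_rot: [[-0.038, 0.999, -0.0], [0.999, 0.038, 0.0], [0.0, -0.0, -1.0]]
ft_force: [-0.3, -0.4, -0.0]
width: 0.0522
grasp_force: 0.0
```

Call:
{"method": "send_rows", "body": {
  "delta_pos": [
    [0, 0, -20],
    [0, 0, -40],
    [0, 0, -45],
    [0, 0, -30]
  ],
  "turn": [
    [0, 0, 0],
    [0, 0, 0],
    [0, 0, 0],
    [0, 0, 0]
  ]
}}

```text
t: 6.0
ee_pos: [0.4176, -0.0592, 0.2382]
tcp_rot: [[-0.038, 0.999, 0.001], [0.999, 0.038, -0.0], [-0.0, 0.001, -1.0]]
ft_force: [0.3, 0.1, -0.3]
width: 0.0515
grasp_force: 0.0
```

```bash
python3 - <<'E'
from h import *
im=get_image('top')
lm('top','spindle_tip',.081); lm('side','spindle_tip',.081); lm('side','saucepan',.06)
for q in nets.masks_of('top','knob')[:3]:
    m=q['pixels']; ys,xs=np.nonzero(m); print('knob',xs.mean(),ys.mean())
# yellow brass
c=im[250:285,300:336].astype(int); y=(c[:,:,2]-c[:,:,0])
w=np.clip(y-25,0,None); yy,xx=np.mgrid[250:285,300:336]; u=(w*xx).sum()/w.sum(),(w*yy).sum()/w.sum(); print('brass',u,at('top',u,.081),(w>0).sum())
s=lambda x0,y0,w:cv2.resize(im[y0:y0+w,x0:x0+w],(390,390),interpolation=cv2.INTER_CUBIC)
cv2.imwrite('pics/p3.png',cv2.hconcat([s(309,256,20),s(298,240,48)]))
plan([.43,-.35,.23],57,8)
E
```

```text
top spindle_tip 0.55 [426.4 268.2] [ 0.4087 -0.5399  0.081 ]
top spindle_tip 0.35 [317.  265.7] [ 0.4165 -0.2673  0.081 ]
side saucepan 0.92 [406.6 275.1] [0.4187 0.0321 0.06  ]
knob 422.52479338842977 195.89669421487602
knob 388.3737166324435 220.3716632443532
knob 349.76556776556777 210.71794871794873
brass (np.float64(318.23949579831935), np.float64(265.53613445378153)) [ 0.41694917 -0.27042344  0.081     ] 22
yaw0 92.17 [ 0.4169 -0.059   0.2356] 6.25
[[-36.4, 0.3, 0.7], [-36.3, 3.0, 0.7], [-35.9, 5.8, 0.7], [-35.4, 8.6, 0.7], [-34.6, 11.2, 0.7]] [[-0.0, -0.0, 0.077]]
[[-33.7, 13.9, 0.7], [-32.5, 16.4, 0.7], [-31.2, 18.9, 0.7]] [[-0.0, -0.0, 0.077]]
```

View pics/p3.png

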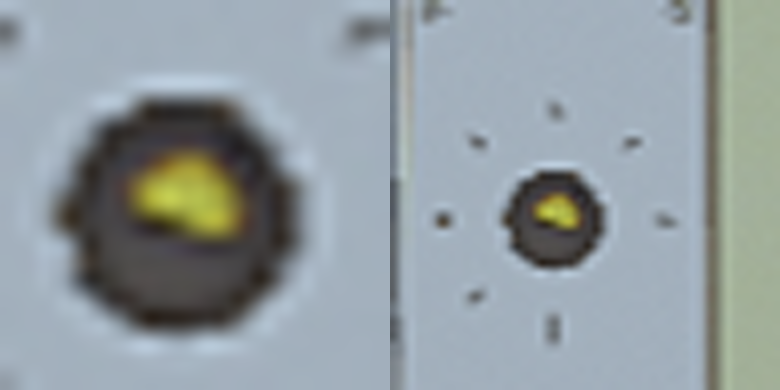

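The flat's edge slopes down to the right in the crop (130,205)–(240,235), so the flat faces down and slightly left. That gives a yaw of about 160°. The dark collar is centred at about (317.8,266.3).

Call:
{"method": "send_rows", "body": {
  "delta_pos": [
    [-36.4, 0, 1],
    [-36.3, 3, 1],
    [-36, 5.8, 1],
    [-35.4, 8.6, 1],
    [-34.6, 11.2, 1]
  ],
  "turn": [
    [0, 0, 0.077],
    [0, 0, 0.077],
    [0, 0, 0.077],
    [0, 0, 0.077],
    [0, 0, 0.077]
  ]
}}

```text
t: 6.88
ee_pos: [0.4244, -0.2418, 0.2298]
tcp_rot: [[0.343, 0.939, -0.002], [0.939, -0.343, 0.002], [0.001, -0.002, -1.0]]
ft_force: [0.2, 0.8, -0.5]
width: 0.0518
grasp_force: 0.0
```

Call:
{"method": "send_rows", "body": {
  "delta_pos": [
    [-33.7, 14, 0],
    [-32.5, 16.4, 0],
    [-31.2, 19, 0]
  ],
  "turn": [
    [0, 0, 0.077],
    [0, 0, 0.077],
    [0, 0, 0.077]
  ]
}}

```text
t: 7.25
ee_pos: [0.4294, -0.351, 0.2296]
tcp_rot: [[0.549, 0.836, -0.002], [0.836, -0.549, 0.002], [0.001, -0.003, -1.0]]
ft_force: [-0.7, 0.3, -0.2]
width: 0.0523
grasp_force: 0.0
```

```bash
python3 - <<'E'
from h import *
from scipy.optimize import minimize
im=get_image('top').astype(float)
x0,y0,x1,y1=310,258,327,276
c=im[y0:y1,x0:x1]; Y=np.clip((c[:,:,2]-c[:,:,0]),0,None)
S=8
gx,gy=np.meshgrid((np.arange((x1-x0)*S)+.5)/S-.5+x0,(np.arange((y1-y0)*S)+.5)/S-.5+y0)
G=np.array([at('top',u,.081)[:2] for u in np.c_[gx.ravel(),gy.ravel()]])
def model(p):
    d=G-p[:2]; n=np.array([np.cos(p[2]),np.sin(p[2])])
    m=(1/(1+np.exp((np.hypot(*d.T)-.007)/3e-4)))*(1/(1+np.exp((d@n-.0022)/3e-4)))
    m=m.reshape(y1-y0,S,x1-x0,S).mean((1,3)); return cv2.GaussianBlur(m,(0,0),max(.05,p[3]))
def cost(p):
    m=model(p).ravel(); A=np.c_[m,np.ones(m.size)]; r=np.linalg.lstsq(A,Y.ravel(),rcond=None); return ((A@r[0]-Y.ravel())**2).sum()
best=min((minimize(cost,[.4152,-.2698,np.radians(a),.4],method='Nelder-Mead',options=dict(xatol=1e-5,initial_simplex=np.array([[.4152,-.2698,np.radians(a),.4]]*5)+np.vstack([np.zeros(4),np.diag([.002,.002,.2,.2])]))) for a in(140,160,180)),key=lambda r:r.fun)
print(best.x[:2],np.degrees(best.x[2]),best.x[3],best.fun,(Y**2).sum())
print('collar',at('top',(317.75,266.3),.056))
m=next(q['pixels'] for q in nets.masks_of('side','knob')) if 0 else None
plan([.5645,-.357,.12],57,6)
E
```

```text
Traceback (most recent call last):
  File "h.py", line 10, in at
    o,d=ray(n,uv); return o+d*(z-o[2])/d[2]
        ~~~^^^^^^
  File "h.py", line 7, in ray
    k,D,o,R=K(n); u=cv2.undistortPoints(np.array([[uv]],float),k,D)[0,0]
            ~^^^
  File "h.py", line 4, in K
    p=camera_params(n); f=200/np.tan(np.radians(p['vfov'])/2)
ValueError: time passes only in moves, steps and waits
```

```bash
sed -i 's/^def K(n):/import functools\n@functools.lru_cache\ndef K(n):/' h.py; cat > fit.py <<'E'
from h import *
from scipy.optimize import minimize
def fitspindle(im):
    im=im.astype(float); x0,y0,x1,y1=310,258,327,276
    c=im[y0:y1,x0:x1]; Y=np.clip((c[:,:,2]-c[:,:,0]),0,None); S=6
    gx,gy=np.meshgrid((np.arange((x1-x0)*S)+.5)/S-.5+x0,(np.arange((y1-y0)*S)+.5)/S-.5+y0)
    G=np.array([at('top',u,.081)[:2] for u in np.c_[gx.ravel(),gy.ravel()]])
    sg=lambda v:1/(1+np.exp(np.clip(v/3e-4,-50,50)))
    def cost(p):
        d=G-p[:2]; n=np.array([np.cos(p[2]),np.sin(p[2])])
        m=(sg(np.hypot(*d.T)-.007)*sg(d@n-.0022)).reshape(y1-y0,S,x1-x0,S).mean((1,3))
        m=cv2.GaussianBlur(m,(0,0),max(.05,p[3])).ravel(); A=np.c_[m,np.ones(m.size)]; r=np.linalg.lstsq(A,Y.ravel(),rcond=None); return ((A@r[0]-Y.ravel())**2).sum()
    R=[]
    for a in(140,160,180):
        p=np.array([.4152,-.2698,np.radians(a),.4])
        R.append(minimize(cost,p,method='Nelder-Mead',options=dict(xatol=1e-5,initial_simplex=np.vstack([p,p+np.diag([.002,.002,.2,.2])]))))
    b=min(R,key=lambda r:r.fun); print('spindle',b.x[:2].round(4),np.degrees(b.x[2]).round(1),b.x[3].round(2),b.fun,((Y-Y.mean())**2).sum())
E
python3 - <<'E'
from fit import *
im=get_image('top'); cv2.imwrite('pics/t4.png',im)
fitspindle(im)
print('collar',at('top',(317.75,266.3),.056))
plan([.5645,-.357,.12],57,6)
E
```

```text
spindle [ 0.4131 -0.2712] -136.1 10.81 502.2793431240357 5041.16339869281
collar [ 0.41623311 -0.26967432  0.056     ]
yaw0 56.63 [ 0.4295 -0.3529  0.2292] 7.35
[[11.8, 19.2, 18.2], [11.8, 19.2, 18.2], [11.8, 19.2, 18.2], [11.7, 19.2, 18.2], [11.7, 19.2, 18.2]] [[-0.0, 0.0, -0.001]]
[[11.7, 19.2, 18.2]] [[-0.0, 0.0, -0.001]]
```

Call:
{"method": "send_rows", "body": {
  "delta_pos": [
    [11.8, 19.2, 18],
    [11.8, 19.2, 18],
    [11.8, 19.2, 18],
    [11.7, 19.2, 18],
    [11.7, 19.2, 18]
  ],
  "turn": [
    [0, 0, 0],
    [0, 0, 0],
    [0, 0, 0],
    [0, 0, 0],
    [0, 0, 0]
  ]
}}

```text
t: 7.98
ee_pos: [0.5426, -0.3522, 0.1393]
tcp_rot: [[0.545, 0.838, -0.002], [0.838, -0.545, 0.002], [0.0, -0.003, -1.0]]
ft_force: [-0.1, -0.9, 1.2]
width: 0.0519
grasp_force: 0.0
```

Call:
{"method": "send_rows", "body": {
  "delta_pos": [
    [11.7, 19.2, 18],
    [0, 0, 30],
    [0, 0, 30]
  ],
  "turn": [
    [0, 0, 0],
    [0, 0, 0],
    [0, 0, 0]
  ]
}}

```text
t: 8.35
ee_pos: [0.5646, -0.3527, 0.061]
tcp_rot: [[0.545, 0.838, -0.002], [0.838, -0.545, 0.002], [0.0, -0.002, -1.0]]
ft_force: [-0.0, -0.2, -0.1]
width: 0.0519
grasp_force: 0.0
```

```bash
python3 - <<'E'
from fit import *
im=get_image('top'); i2=get_image('side')
fitspindle(im)
c=lambda i,x,y,w,h:cv2.resize(i[y:y+h,x:x+w],(390,390*h//w),interpolation=3)
cv2.imwrite('pics/p5.png',cv2.hconcat([c(im,290,160,120,120),c(i2,270,130,130,130)]))
plan([.5645,-.357,.021],57,4)
E
```

```text
spindle [ 0.4303 -0.2521] 90.1 -1.08 1339.206934347474 1446.9575163398695
yaw0 56.94 [ 0.5624 -0.3514  0.0587] 8.45
[[-0.9, 1.3, 9.4], [-0.9, 1.3, 9.4], [-0.9, 1.3, 9.4], [-0.9, 1.2, 9.4]] [[-0.002, -0.0, -0.0]]
```

View pics/p5.png

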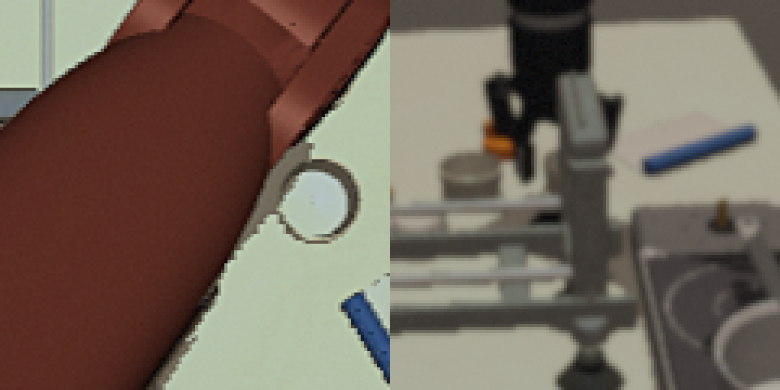

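Side picture: the fingers are above the hidden knob. The brass spindle shows at about (380.7,201). The top view is covered by the arm.

Call:
{"method": "send_rows", "body": {
  "delta_pos": [
    [-2, 2.5, 9.5],
    [-1.5, 2.5, 9.5],
    [0, 0, 9.5],
    [0, 0, 8]
  ],
  "turn": [
    [0, 0, 0],
    [0, 0, 0],
    [0, 0, 0],
    [0, 0, 0]
  ]
}}

```text
t: 8.95
ee_pos: [0.5673, -0.3599, 0.0264]
tcp_rot: [[0.546, 0.838, 0.0], [0.838, -0.546, -0.0], [0.0, 0.0, -1.0]]
ft_force: [0.4, 0.4, -0.1]
width: 0.0518
grasp_force: 0.0
```

```bash
python3 - <<'E'
from fit import *
p=cv2.imread('pics/p3.png')[:,:390]; i=np.round((np.arange(20)+.5)*19.5-.5).astype(int)
im=np.zeros((400,640,3),np.uint8); im[256:276,309:329]=p[np.ix_(i,i)]; im[258:276,327:329]=0
fitspindle(im)
i2=get_image('side'); cv2.imwrite('pics/s6.png',i2)
c=i2[190:215,368:395].astype(int); y=c[:,:,2]-c[:,:,0]
for r in range(0,25): print(190+r,' '.join('%3d'%v for v in y[r,4:22]))
print(px('side',[[.4155,-.27,.081],[.4155,-.27,.055]]))
plan([.5645,-.357,.021],57,2)
E
```

```text
spindle [ 0.4152 -0.2699] 163.8 0.35 3169.5667412327716 143544.23529411762
190  21  21  20  21  21  21  21  21  21  21  21  21  20  21  21  21  20  21
191  22  21  21  21  21  21  20  21  21  21  21  22  21  20  21  21  21  21
192  21  22  21  22  21  21  21  20  21  21  21  21  21  21  21  21  21  21
193  23  22  23  22  22  21  21  21  22  22  22  21  21  21  20  21  21  22
194  23  22  22  23  22  22  22  22  22  22  23  22  21  21  22  22  22  21
195  22  23  22  22  22  22  23  24  25  25  24  23  22  22  22  22  22  21
196  21  22  22  22  22  22  23  27  29  30  26  24  22  22  22  22  21  22
197  20  20  21  20  19  20  23  30  36  36  28  21  20  19  19  19  21  19
198  18  18  17  18  17  19  20  29  41  40  27  18  16  16  16  15  17  16
199  15  15  14  13  14  16  18  27  41  38  24  18  16  14  14  14  13  13
200  13  13  13  15  14  14  17  27  39  36  24  16  14  14  14  14  12  12
201  13  14  13  14  13  14  17  27  39  34  22  15  12  13  13  14  13  13
202  13  14  13  12  12  13  16  30  43  36  22  14  12  13  14  13  13  11
203  13  13  12  12   9  10  17  34  
[... 336 characters left out ...]
 9  12
208  13  14  14  13  13  13  12  11  11  11  10  10  12  12  11  10  11  10
209  13  13  13  13  13  12  13  12  14  14  13  13  13  13  13  11  10  10
210  13  13  13  14  13  13  14  14  13  13  13  12  12  13  13  12  11  10
211  13  13  13  12  13  13  13  12  13  14  13  13  14  14  12  12  11   9
212  13  14  14  13  13  14  13  13  13  13  12  12  13  14  13  12  10   9
213  12  12  13  13  13  12  12  12  12  12  12  12  11  11  12  10   8   9
214  10   8   9   9   9   9   9  10   9   9   8   8   8   8   8   7   5   6
[[381.49493153 197.14114038]
 [381.02993909 205.6628801 ]]
yaw0 56.88 [ 0.5668 -0.3595  0.0252] 9.0
[[0.4, -1.6, 2.1], [0.4, -1.6, 2.1]] [[-0.001, -0.0, -0.001]]
```

Call:
{"method": "send_rows", "body": {
  "delta_pos": [
    [0.5, -2, 2],
    [0.3, -1, 1.5],
    [0, 0, 0]
  ],
  "turn": [
    [0, 0, 0],
    [0, 0, 0],
    [0, 0, 0]
  ]
}}

```text
t: 9.38
ee_pos: [0.5653, -0.3576, 0.0235]
tcp_rot: [[0.546, 0.838, 0.0], [0.838, -0.546, -0.0], [-0.0, 0.0, -1.0]]
ft_force: [0.0, -0.3, 0.0]
width: 0.0522
grasp_force: 0.0
```

Call:
{"method": "send_rows", "body": {
  "delta_pos": [
    [0, 0, 0],
    [0, 0, 0],
    [0, 0, 0],
    [0, 0, 0]
  ],
  "turn": [
    [0, 0, 0],
    [0, 0, 0],
    [0, 0, 0],
    [0, 0, 0]
  ],
  "fingers": 255,
  "force": 50
}}

```text
t: 9.88
ee_pos: [0.5656, -0.3578, 0.0236]
tcp_rot: [[0.546, 0.838, 0.001], [0.838, -0.546, -0.0], [-0.0, 0.001, -1.0]]
ft_force: [-0.1, 0.1, 2.7]
width: 0.0114
grasp_force: 49.8
```

Call:
{"method": "send_rows", "body": {
  "delta_pos": [
    [0, 0, -30],
    [0, 0, -45],
    [0, 0, -35]
  ],
  "turn": [
    [0, 0, 0],
    [0, 0, 0],
    [0, 0, 0]
  ]
}}

```text
t: 10.25
ee_pos: [0.5653, -0.3576, 0.1347]
tcp_rot: [[0.546, 0.838, 0.0], [0.838, -0.546, -0.0], [-0.0, 0.0, -1.0]]
ft_force: [-0.1, -0.6, -0.8]
width: 0.0114
grasp_force: 49.3
```

```bash
python3 - <<'E'
from h import *
print(monitor.observe()['width'])
plan([.43,-.36,.135],20,4)
plan([.4152,-.2699,.135],-16.2,8)
E
```

```text
0.011440896180892871
yaw0 56.88 [ 0.5653 -0.3576  0.1347] 10.25
[[-19.0, -28.0, -0.1], [-23.2, -24.6, -0.1], [-26.9, -20.6, -0.1], [-29.8, -16.0, -0.1]] [[0.0, -0.0, 0.161]]
yaw0 56.88 [ 0.5653 -0.3576  0.1347] 10.25
[[-1.1, -21.7, -0.0], [-4.5, -21.3, -0.0], [-7.8, -20.3, -0.0], [-10.9, -18.8, -0.0], [-13.8, -16.8, -0.0]] [[0.0, -0.0, 0.159]]
[[-16.3, -14.4, -0.0], [-18.3, -11.6, -0.0], [-20.0, -8.6, -0.0]] [[0.0, -0.0, 0.159]]
```

Call:
{"method": "send_rows", "body": {
  "delta_pos": [
    [-19, -28, 0],
    [-23.2, -24.6, 0],
    [-27, -20.6, 0],
    [-29.8, -16, 0]
  ],
  "turn": [
    [0, 0, 0.16],
    [0, 0, 0.16],
    [0, 0, 0.16],
    [0, 0, 0.16]
  ]
}}

```text
t: 10.75
ee_pos: [0.4286, -0.3599, 0.1331]
tcp_rot: [[0.94, 0.341, -0.0], [0.341, -0.94, 0.0], [-0.0, -0.0, -1.0]]
ft_force: [-0.3, -0.1, -1.2]
width: 0.0117
grasp_force: 49.4
```

```bash
python3 - <<'E'
from h import *
plan([.4152,-.2699,.135],-16.2,5)
E
```

```text
yaw0 19.92 [ 0.4286 -0.3599  0.1331] 10.75
[[3.6, -17.8, -0.4], [1.3, -18.2, -0.4], [-1.0, -18.2, -0.4], [-3.2, -17.9, -0.4], [-5.5, -17.4, -0.4]] [[-0.0, 0.0, 0.126]]
```

Call:
{"method": "send_rows", "body": {
  "delta_pos": [
    [3.6, -17.8, 0],
    [1.3, -18.2, 0],
    [-1, -18.2, 0],
    [-3.2, -17.9, 0],
    [-5.5, -17.4, 0]
  ],
  "turn": [
    [0, 0, 0.126],
    [0, 0, 0.126],
    [0, 0, 0.126],
    [0, 0, 0.126],
    [0, 0, 0.126]
  ]
}}

```text
t: 11.38
ee_pos: [0.4156, -0.2695, 0.1331]
tcp_rot: [[0.961, -0.278, -0.0], [-0.278, -0.961, 0.0], [-0.0, -0.0, -1.0]]
ft_force: [0.2, 0.6, -0.9]
width: 0.0116
grasp_force: 49.4
```

Call:
{"method": "send_rows", "body": {
  "delta_pos": [
    [0, 0, 0],
    [0, 0, 0]
  ],
  "turn": [
    [0, 0, 0],
    [0, 0, 0]
  ]
}}

```text
t: 11.62
ee_pos: [0.4161, -0.2707, 0.1334]
tcp_rot: [[0.962, -0.271, 0.0], [-0.271, -0.962, -0.0], [0.0, 0.0, -1.0]]
ft_force: [0.9, 0.6, -1.7]
width: 0.0115
grasp_force: 49.4
```

```bash
python3 - <<'E'
from h import *
i2=get_image('side'); cv2.imwrite('pics/s7.png',i2)
s=monitor.observe(); p=s['ee_pos']; print(p)
z0=p[2]-.0236
for n in('side','top'): lm(n,'knob',z0)
kx=[[p[0]+.024*np.cos(a),p[1]+.024*np.sin(a),z] for z in(z0,z0+.019) for a in np.linspace(0,6.28,60)]
im=cv2.resize(i2[150:230,330:430],(800,640),interpolation=3)
for u in px('side',kx): cv2.circle(im,tuple(int(v) for v in ((u-[330,150]+.5)*8)),1,(0,0,255),-1)
for u in px('side',[[.4152,-.2699,.081],[.4152,-.2699,.055],[p[0],p[1],z0]]): cv2.drawMarker(im,tuple(int(v) for v in ((u-[330,150]+.5)*8)),(0,255,0),0,8)
cv2.imwrite('pics/p7.png',im[:600])
plan([.4152,-.2699,.130],-16.2,1)
E
```

```text
[ 0.41615296 -0.27086741  0.13335051]
side knob 0.75 [383.2 186.6] [ 0.4113 -0.2749  0.1098]
side knob 0.54 [304.9 181.2] [ 0.6167 -0.3284  0.1098]
top knob 0.62 [418.8 194.1] [ 0.5911 -0.5226  0.1098]
yaw0 -15.85 [ 0.416  -0.2709  0.1333] 11.775
[[-1.0, -0.7, 3.3]] [[0.0, -0.0, 0.006]]
```

View pics/p7.png

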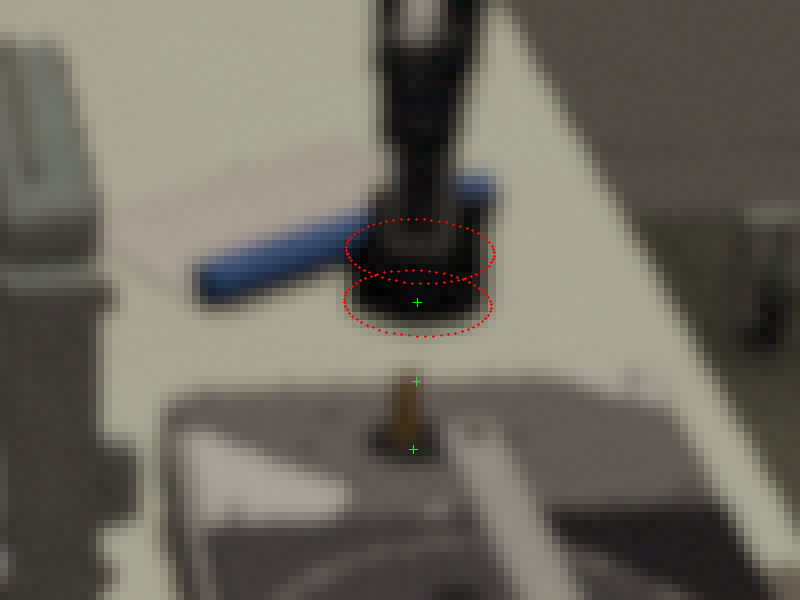

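```bash
python3 - <<'E'
from h import *
g=cv2.imread('pics/s7.png').astype(float).mean(2)
def cross(a,x0,t):
    i=np.nonzero(np.diff(np.sign(a-t)))[0]; return [round(x0+j+(t-a[j])/(a[j+1]-a[j]),2) for j in i]
for r in range(178,193): print(r,cross(g[r,366:400],366,75),end=' ')
print()
for c in range(376,389,2): print(c,cross(g[180:205,c],180,75),end=' ')
print(); p=np.array([.4161,-.2709,.1098])
a=np.linspace(0,6.28,200)
for z in(0,.019):
    u=px('side',np.c_[p[0]+.024*np.cos(a),p[1]+.024*np.sin(a),0*a+p[2]+z]); print(u.min(0),u.max(0))
print(px('side',[p,p+[0,0,.001],p+[0,.001,0],p+[.001,0,0]]))
E
```

```text
178 [np.float64(373.79), np.float64(390.24)] 179 [np.float64(371.83), np.float64(390.03)] 180 [np.float64(369.44), np.float64(389.96)] 181 [np.float64(366.44), np.float64(390.02)] 182 [np.float64(390.08)] 183 [np.float64(390.1)] 184 [np.float64(368.63), np.float64(372.91), np.float64(390.07)] 185 [np.float64(373.22), np.float64(390.08)] 186 [np.float64(373.31), np.float64(389.98)] 187 [np.float64(373.52), np.float64(389.8)] 188 [np.float64(374.14), np.float64(389.43)] 189 [np.float64(375.86), np.float64(388.28)] 190 [np.float64(379.54), np.float64(384.0), np.float64(384.0)] 191 [] 192 [] 
376 [np.float64(189.06), np.float64(202.43)] 378 [np.float64(189.64), np.float64(200.44)] 380 [np.float64(190.08), np.float64(197.47)] 382 [np.float64(190.17), np.float64(198.81)] 384 [np.float64(190.0), np.float64(190.0), np.float64(202.23)] 386 [np.float64(189.78)] 388 [np.float64(189.15)] 
[372.5625605  183.29497643] [390.92226409 191.53611457]
[372.83179736 176.8865107 ] [391.34168223 184.94184437]
[[381.72574507 187.33644995]
 [381.74378534 186.99691989]
 [381.7970868  187.50737983]
 [381.34997177 187.35343201]]
```

Side picture: the knob hangs upright above the spindle, with edges at columns 373.2 and 390.1 and its underside at row 190. The spindle's tip is at about (380.5,196.5). I shift slightly and lower until contact.

Call:
{"method": "send_rows", "body": {
  "delta_pos": [
    [-1.6, -0.8, 8],
    [0, 0, 8],
    [0, 0, 8],
    [0, 0, 0],
    [0, 0, 0]
  ],
  "turn": [
    [0, 0, 0.005],
    [0, 0, 0],
    [0, 0, 0],
    [0, 0, 0],
    [0, 0, 0]
  ]
}}

```text
t: 12.4
ee_pos: [0.4147, -0.2691, 0.1093]
tcp_rot: [[0.96, -0.278, 0.0], [-0.278, -0.96, -0.0], [0.0, 0.0, -1.0]]
ft_force: [0.1, 0.8, -0.6]
width: 0.0114
grasp_force: 49.4
```

Call:
{"method": "send_rows", "body": {
  "delta_pos": [
    [0, 0, 1.5],
    [0, 0, 1.5],
    [0, 0, 1.5],
    [0, 0, 0]
  ],
  "turn": [
    [0, 0, 0],
    [0, 0, 0],
    [0, 0, 0],
    [0, 0, 0]
  ]
}}

```text
t: 12.9
ee_pos: [0.4145, -0.269, 0.1047]
tcp_rot: [[0.96, -0.278, -0.0], [-0.278, -0.96, 0.0], [-0.0, -0.0, -1.0]]
ft_force: [-0.4, -0.5, -1.0]
width: 0.0116
grasp_force: 49.4
```

Call:
{"method": "send_rows", "body": {
  "delta_pos": [
    [0, 0, 1.5],
    [0, 0, 1.5],
    [0, 0, 1],
    [0, 0, 0]
  ],
  "turn": [
    [0, 0, 0],
    [0, 0, 0],
    [0, 0, 0],
    [0, 0, 0]
  ]
}}

```text
t: 13.4
ee_pos: [0.4152, -0.2698, 0.101]
tcp_rot: [[0.96, -0.279, 0.001], [-0.279, -0.96, -0.001], [0.001, 0.001, -1.0]]
ft_force: [2.6, -3.5, -0.7]
width: 0.0116
grasp_force: 49.5
```

Call:
{"method": "send_rows", "body": {
  "delta_pos": [
    [0.5, 0.4, 1.5],
    [0.3, 0.3, 1.5],
    [0, 0, 1.5],
    [0, 0, 0]
  ],
  "turn": [
    [0, 0, 0],
    [0, 0, 0],
    [0, 0, 0],
    [0, 0, 0]
  ]
}}

```text
t: 13.9
ee_pos: [0.4152, -0.27, 0.0961]
tcp_rot: [[0.96, -0.279, 0.0], [-0.279, -0.96, -0.0], [0.0, 0.0, -1.0]]
ft_force: [1.9, -4.1, -1.4]
width: 0.0118
grasp_force: 49.4
```

Call:
{"method": "send_rows", "body": {
  "delta_pos": [
    [0.3, 0.5, 2],
    [0, 0, 2],
    [0, 0, 2],
    [0, 0, 0]
  ],
  "turn": [
    [0, 0, 0],
    [0, 0, 0],
    [0, 0, 0],
    [0, 0, 0]
  ]
}}

```text
t: 14.4
ee_pos: [0.4152, -0.2703, 0.09]
tcp_rot: [[0.96, -0.278, -0.0], [-0.278, -0.96, 0.0], [-0.0, -0.0, -1.0]]
ft_force: [3.0, -1.4, -3.5]
width: 0.0113
grasp_force: 49.1
```

Call:
{"method": "send_rows", "body": {
  "delta_pos": [
    [0, 0, 1.5],
    [0, 0, 1.5],
    [0, 0, 0]
  ],
  "turn": [
    [0, 0, 0],
    [0, 0, 0],
    [0, 0, 0]
  ]
}}

```text
t: 14.78
ee_pos: [0.4152, -0.2703, 0.0873]
tcp_rot: [[0.96, -0.278, -0.0], [-0.278, -0.96, 0.0], [-0.0, -0.0, -1.0]]
ft_force: [-0.2, 0.3, 3.8]
width: 0.0118
grasp_force: 50.0
```

Call:
{"method": "send_rows", "body": {
  "delta_pos": [
    [0, 0, 1.5],
    [0, 0, 1.5],
    [0, 0, 1.5],
    [0, 0, 0],
    [0, 0, 0]
  ],
  "turn": [
    [0, 0, 0],
    [0, 0, 0],
    [0, 0, 0],
    [0, 0, 0],
    [0, 0, 0]
  ]
}}

```text
t: 15.4
ee_pos: [0.4152, -0.2704, 0.0833]
tcp_rot: [[0.96, -0.278, 0.0], [-0.278, -0.96, -0.0], [0.0, 0.0, -1.0]]
ft_force: [-1.7, 2.0, 12.1]
width: 0.0117
grasp_force: 51.1
```

Call:
{"method": "send_rows", "body": {
  "delta_pos": [
    [0, 0, 1],
    [0, 0, 0.5],
    [0, 0, 0],
    [0, 0, 0]
  ],
  "turn": [
    [0, 0, 0],
    [0, 0, 0],
    [0, 0, 0],
    [0, 0, 0]
  ]
}}

```text
t: 15.9
ee_pos: [0.4153, -0.2705, 0.083]
tcp_rot: [[0.96, -0.278, 0.001], [-0.278, -0.96, -0.001], [0.001, 0.0, -1.0]]
ft_force: [-5.1, 6.0, 28.6]
width: 0.0117
grasp_force: 53.3
```

```bash
python3 - <<'E'
from h import *
i2=get_image('side'); s=monitor.observe(); print(s['ee_pos'],s['ft_force'],s['t'])
lm('side','saucepan',.06); lm('side','far_ring',.06)
cv2.imwrite('pics/p8.png',cv2.resize(i2[150:330,320:480],(640,720)[:2],interpolation=3)[:600])
E
```

```text
[ 0.4153536  -0.27048664  0.08292909] [-5.69514224  5.78938805 28.0679667 ] 15.95
side saucepan 0.84 [406.2 274.4] [0.419  0.0297 0.06  ]
side saucepan 0.5 [306.5 307.7] [0.6273 0.1106 0.06  ]
side saucepan 0.44 [392.7 230.5] [ 0.412  -0.1378  0.06  ]
```

View pics/p8.png

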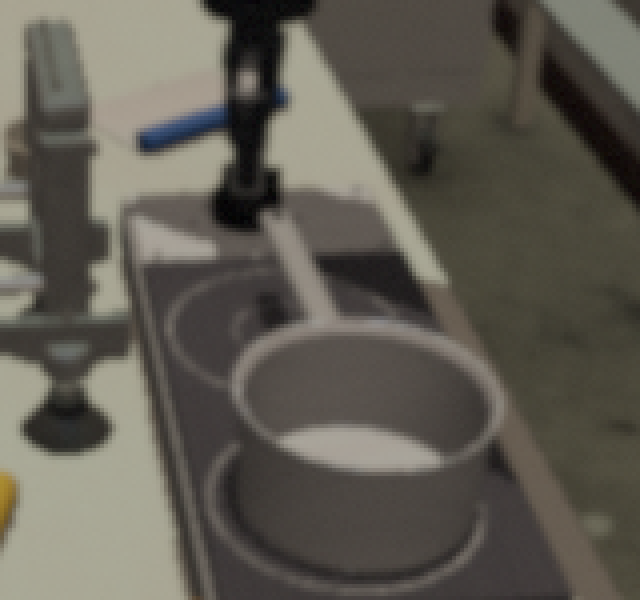

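The knob is down at the panel at about (245,205) in the crop, at a hard stop with 28 N. The pan stands within about 5 mm of the centre of the far ring.

```bash
python3 -c "
from plant import close_job
print(close_job())"
```

```text
the job is handed in; nothing more can be done
None
```

I handed the job in at about 16 s of the 54 s. By camera, the saucepan is on the far ring, about 5 mm off centre. The knob is on the spindle flat to flat and held pressed against its stop at about 28 N with the fingers still gripping. No verdict came back.

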